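# Draw the cordless soldering iron and hold it tip-down over a board terminal

## Task

Take the cordless soldering iron by its handle, draw it straight out of its sloping holder without dragging or tipping the stand, and turn it upright, tip straight down. Hold it ready over the brass terminal between the two tall blue capacitors on the clamped circuit board, the tip centred about 15 mm above the terminal and touching nothing, and finish while still holding it there, firmly and still, so that I can bring the solder. Do not let the iron touch the bench, do not bump the board or its holder, and leave the other things on the bench where they are.

Things in the scene. Friction and masses are not known exactly. Their poses are not given: they have to be found in the camera images.
- iron: loose cordless soldering iron, cold, 190 mm long, about 0.13 kg, centre of mass near z = 125 mm. Origin at the tip; +z runs along it to the free end of the handle (+z up = tip down). 6.4 mm thick to z = 47, 13 mm to 58, 17 mm to 70, black collar 30 mm thick 70 to 75, then a round handle 26 mm thick, 75 to 190 (black rubber, orange, black cap)
- iron_tip (a point): the point of the iron's tip (same as the iron's origin). At the start the 70 mm below the collar are inside the holder tube, the collar rests on the tube's mouth, and the iron may lean up to 5 degrees more than the tube; nothing else holds it in
- iron_handle_end (a point): centre of the free end of the handle, 190 mm from the tip; at the start the iron leans about 44 degrees from vertical, this end up and towards the robot. Nothing stands within 60 mm of the upper 60 mm of the handle: it can be gripped from above or in line with the iron
- stand: soldering-iron stand, loose but heavy (1.2 kg): black base 160 x 90 x 12 mm with a yellow sponge (top at z = 22 mm) and grey cheek plates (up to z = 74 mm) carrying a steel holder tube with a wire coil round it. Origin under the base, z up; the tube leans 40 degrees from vertical towards the stand's own -x, which faces the robot within 0.5 rad
- holder_mouth (a point): centre of the upper, open mouth of the holder tube (24 mm outside, 19 mm inside), on its axis
- holder_foot (a point): centre of the lower end of the holder tube, 75 mm from the mouth along its axis; the iron's tip rests 5 mm from it. The iron is drawn in the direction from here to the mouth
- vise: fixed board holder: dark steel base 100 x 170 x 12 mm, aluminium jaws at its +y and -y ends (top at z = 72 mm) holding a green circuit board 84 x 126 mm level, upper face at z = 64 mm. Origin under the base, z up. Two dark-blue round capacitors 18 mm thick (top at z = 94 mm) stand 26 mm to +y and -y of the board's middle; other parts end below 90 mm
- terminal_top (a point): centre of the top of the brass terminal in the board's middle (7 mm thick, 8 mm tall, on a 13 mm copper pad), at z = 72 mm; the capacitors' tops are 22 mm higher and their sides 17 mm away
- table: the bench with its green top, at z = 0
- cutters: small side cutters with red handles, lying flat, about 120 x 45 x 12 mm high; origin under the pivot, jaws to its +x; loose, to be left alone
- pliers: small pliers with yellow handles, lying flat, about 135 x 45 x 12 mm high; origin under the pivot, jaws to its +x; loose, to be left alone
- tip_cleaner: round grey pot of brass wool for wiping tips, 72 mm across, 45 mm high; origin at the centre of its underside; loose, to be left alone
- solder_reel: small standing reel of solder with green flanges, 60 mm across, 42 mm high; origin at the centre of its underside; loose, to be left alone
- parts_box: blue parts box with a clear lid, 72 x 102 x 32 mm high; origin at the centre of its underside; loose, to be left alone
- flux_bottle: small white flux bottle with a red cap, 36 mm across, 85 mm high; origin at the centre of its underside; loose, to be left alone
- tape_roll: roll of yellow tape lying flat, 64 mm across, 18 mm high; origin at the centre of its underside; loose, to be left alone
Mind the look-alikes: they are no part of the job. There is more than one size of the iron; the one meant has the size given above.

How it is judged (in metres and radians):
On the way:
1. the iron is drawn clear of its holder, held by the fingers (contact force between the fingers and iron above 1 N and contact force between iron and stand below 0.05 N and distance between iron_tip and holder_foot above 0.077 m), for 0.1 s.
At the end, for the whole second after the job is handed in: the iron is held by the fingers alone (more than 1.5 N), clear of stand, board and bench, within 0.25 rad (14 degrees) of upright with the tip down, the tip within 10 mm sideways of the terminal's centre and 5 to 30 mm above its top, at rest (under 20 mm/s) (contact force between the fingers and iron above 1.5 N and contact force between iron and stand below 0.05 N and contact force between iron and vise below 0.05 N and contact force between iron and table below 0.05 N and angle between iron's own z axis and vertical below 0.25 rad and horizontal distance between iron_tip and terminal_top below 0.01 m and z of iron_tip in the frame of terminal_top between 0.005 and 0.03 m and linear speed of iron below 0.02 m/s); the arm keeps its last pose, push and grip.
It fails at once if the iron falls on or touches the bench (contact force between iron and table above 0.5 N).
It fails at once if the stand is dragged more than 25 mm or tipped more than 0.1 rad (distance of stand from where it was at the start of the episode above 0.025 m or angle between stand's own z axis and vertical above 0.1 rad).
It fails at once if the board or its holder is bumped harder than 4 N (contact force between vise and anything else above 4 N).
It fails at once if another loose thing on the bench is moved more than 20 mm (distance of any of cutters, pliers, tip_cleaner, solder_reel, parts_box, flux_bottle, tape_roll from where it was at the start of the episode above 0.02 m).
It also fails if it takes over 43 s, if anything falls off the work surface, if the arm or the gripper's body presses on something with over 40 N, if the wrist force passes 120 N, or if a joint passes its speed limit or range.

## Robot

A 6-joint arm with a two-finger parallel gripper is mounted at the origin on the work surface. World frame = base frame: x ahead of the robot, y to its left, z up, the work surface at z = 0. Lengths are in mm, angles in rad, forces in N, time in s.
With the tool pointing down it reaches from about 425 to 1125 mm from the base axis. Payload 14.9 kg.
Tool frame: the origin (TCP) lies midway between the tips of the shut fingers; the grasp point (between the pads) lies 19 mm behind it; z points along the fingers, y is the line along which they close (so a half turn about z gives the same grasp; the last joint's range is limited). The gripper opens to 91 mm and grips with 3 to 60 N. Pads are 32 mm wide; open, the fingers measure 118 mm over their backs; the gripper's body (76 mm by 178 mm) begins 60 mm behind the grasp point.
Start: joints at [1.228, 0.379, 1.734, -0, 1.028, -0.033], TCP at [213.415, 666.687, 181.832] pointing down, gripper open.
Joint ranges: [-2.77, 2.77], [-0.74, 2.19], [0, 2.66], [-1.06, 4.2], [0.31, 2.87], [-3.08, 3.08]. Speed limits (rad/s): [1.89, 1.89, 2.39, 3.14, 3.14, 3.14].

## Interface

Orientations are given as a 3x3 rotation matrix whose columns are the frame's x, y, z axes.
In Python, from station import sensors, eyes, env, spotter gives the robot as it stands. The module is installed in compiled form; this text tells all that it offers.
- The arm moves only by the tool servo_tool, never from a script. Its argument "steps" is a list of rows, each a list of 4 numbers: the shift along the tool's x, y, z in m, then the turn about the tool's z in degrees. In form: [[dx, dy, dz, roll], ...]. A call has 1 to 5 rows; each row shifts and turns the commanded pose from where the row before left it, along the tool's axes as they then stand; what a row does not reach is not made up. A row lasts 1/10 s, in which the tool goes at most 50 mm and 8.59 degrees, less where a joint would pass 70% of its speed; a pose out of reach is approached as far as the arm can. A call with a gripper value outside its range is refused whole. "grip" is the opening, from 0 (shut) to 1 (fully open), set as the call begins (left out, the last holds). The fingers move at their own pace and stop on an object; "force" is the grip in N (left out, the last holds). Time passes only in rows, so rows that do not move let the fingers close. It gives the time, the measured TCP pose, the force, the opening and the grip force at its end, in the units of the state.
- sensors.get_obs(): the state, without advancing time (a new reading comes with each control period).
- eyes.read_camera(name): name is "side" or "top"; returns (picture, depth): 384x512x3 uint8, red, green, blue; 384x512 float32, mm along the optical axis (not along the pixel's ray), 0 where there is no reading.
- eyes.camera_params(name): a dict with "mtx" (3x3 intrinsics, pixels), "rvec" (rotation vector, rad) and "tvec" (3), from world to camera coordinates, as OpenCV has them. Camera axes: x right, y down, z forward; pixel columns grow to the right and rows downward; lengths in mm; the calibration is good to about 2 mm. A picture is of the moment at which its call begins. camera_params takes no time and is no camera call.
- env.finish_job(): hands the job in; it is judged then, once.
Trained networks look in the newest picture that a camera, given by its name, has taken for a name from the list of things; names that differ only in an ending like _2 or _b are one class to them, and where a whole thing is asked for, a point or a joint stands for the part that bears it (a point fixed in the world has none). Each returns a list of dicts, best first, with "p" (0 to 1); they miss things now and then, are a little off and sometimes report something else, mostly with a low value. They report only what shows in the picture. A call takes as long as a camera call. They do not tell look-alikes from the thing itself.
- spotter.find_in(name, camera): "location" ([column, row] in pixels, amid what is visible of it).
- spotter.mark_of(name, camera): "location" ([column, row] in pixels: a listed point, or the origin of a listed thing).
The state is a dict: "time_s": time; "q": joint angles; "dq": joint speeds; "joint_torque": joint torques, N m; "tcp_pos": TCP position; "eef_rot": TCP orientation; "force": force on the tool from outside, world axes, zero at the start; "ft_torque": the same for the moment, N m; "gripper_width": finger opening in mm; "grip_force": force on a finger pad.
Only numpy, scipy, OpenCV 4.12 (cv2) and the standard library are available. Lean on these libraries where they do the work, as an engineer would, in place of code of your own. Each camera call takes 0.05 s, during which the arm holds its last target. There are 200 camera calls.

## Working session

There is one attempt and no reset: what is moved stays moved. The work goes in short steps, Python scripts to look and compute and a tool call to move; the robot and the scene stay as the last step left them, time stands still between calls to the robot, and variables do not carry over. Pictures are saved under pics/ and viewed, at most 11 in all, crops included, and the job is handed in when it is done.

Besides the shell and the picture viewer there is one more tool, called after "Call:" as name([rows], argument=value, ...), one row to a line, values as JSON. servo_tool: Moves the arm, as the interface text tells. Its arguments: {"type":"object","properties":{"steps":{"type":"array"},"grip":{"type":"number"},"force":{"type":"number"}},"required":["steps"]}

```bash
mkdir -p pics
cat > h.py <<'E'
import numpy as np,cv2
from station import sensors,eyes,env,spotter
def cam(n):
    p=eyes.camera_params(n);R=cv2.Rodrigues(np.array(p['rvec'],float))[0];return np.array(p['mtx'],float),R,np.array(p['tvec'],float).ravel()
def up(n,uv,d):
    K,R,t=cam(n);c=np.linalg.inv(K)@np.array([uv[0],uv[1],1.])*d;return R.T@(c-t)
def upz(n,uv,z):
    K,R,t=cam(n);r=R.T@np.linalg.inv(K)@np.array([uv[0],uv[1],1.]);o=-R.T@t;return o+r*(z-o[2])/r[2]
def proj(n,P):
    K,R,t=cam(n);c=K@(R@np.array(P,float)+t);return c[:2]/c[2]
def tri(uv1,uv2,n1='side',n2='top'):
    A=[]
    P=[];
    for n in(n1,n2):
        K,R,t=cam(n);P.append(K@np.c_[R,t])
    X=cv2.triangulatePoints(P[0],P[1],np.array(uv1,float).reshape(2,1),np.array(uv2,float).reshape(2,1)).ravel();return X[:3]/X[3]
E
python3 - <<'E'
from h import *
np.set_printoptions(precision=1,suppress=True)
ims=[]
for n in('side','top'):
    im,d=eyes.read_camera(n);np.savez(f'/tmp/{n}0.npz',im=im,d=d)
    cv2.imwrite(f'pics/{n}0.png',cv2.cvtColor(im,cv2.COLOR_RGB2BGR))
    K,R,t=cam(n);print(n,K[0,0],'pos',-R.T@t,'fwd',R[2])
    for k in('iron_tip','iron_handle_end','holder_mouth','holder_foot','terminal_top','vise','stand'):
        for r in spotter.mark_of(k,n)[:3]:
            u=r['location'];dd=d[min(383,int(u[1])),min(511,int(u[0]))];print(k,np.array(u),round(r['p'],2),up(n,u,dd))
    for r in spotter.find_in('iron',n):print('find iron',r)
E
```

```text
side 411.895086980474 pos [ 129.  -891.4  821.6] fwd [ 0.3  0.8 -0.6]
iron_tip [425.  290.2] 0.75 [ 815.2 -389.9   -0.9]
iron_tip [153.1 330.6] 0.65 [ 137.4 -272.5    2.3]
iron_handle_end [374.4 263.2] 0.81 [ 733.6 -278.1   18.3]
iron_handle_end [250.2 282.3] 0.73 [ 389.9 -237.9   32.4]
iron_handle_end [280.6 227. ] 0.63 [ 471.  -222.7  178.9]
holder_mouth [309.4 240.5] 0.61 [ 558.9 -217.7  103.5]
holder_mouth [275.6 165.7] 0.28 [649.4 199.   62.8]
holder_foot [313.6 251.8] 0.73 [ 571.2 -225.6   66.6]
terminal_top [273.8 169.4] 0.72 [633.4 177.9  63.9]
terminal_top [273.4 186.3] 0.6 [625.9 157.4   9. ]
vise [271.7 186.6] 0.79 [617.4 152.8  12.8]
vise [277.4 166.7] 0.64 [652.9 191.5  62.4]
stand [333.  204.6] 0.6 [751.3 -24.3  29. ]
stand [309.5 264.8] 0.57 [ 569.7 -217.3   11. ]
find iron {'location': [391.3, 273.2], 'p': 0.88}
find iron {'location': [296.3, 236.1], 'p': 0.64}
find iron {'location': [219.5, 295.9], 'p': 0.57}
top 367.51214601891365 pos [ 208.6   -5.7 1500.3] fwd [ 0.2 -0.  -1. ]
iron_tip [309.5 280.3] 0.91 [ 146.3 -278.9    0.8]
iron_tip [333.1 124.8] 0.6 [ 801.7 -393.2    4.5]
iron_tip [338.5 200. ] 0.24 [ 473.1 -406.2    1. ]
iron_handle_end [295.8 215.2] 0.85 [ 401.5 -221.3   42.2]
iron_handle_end [306.7 190.2] 0.65 [ 477.3 -243.   175.5]
iron_handle_end [305.5 138.8] 0.55 [ 736.5 -272.7    3.8]
holder_mouth [294.9 174.9] 0.76 [ 550.2 -209.4  112.4]
holder_foot [288.1 164.1] 0.79 [ 610.4 -191.1   50.4]
terminal_top [201.4 155.3] 0.93 [638.6 162.5  60.4]
vise [196.8 161.5] 0.74 [607.5 178.   77.2]
stand [282.4 174.4] 0.79 [ 575.9 -171.7   13.2]
find iron {'location': [300.5, 237.0], 'p': 0.78}
```

```bash
python3 -c "
from h import *
s=sensors.get_obs();print(s['eef_rot'],s['tcp_pos'],s['time_s'],s['gripper_width'])"
```

```text
[[-9.52410462e-01  3.04818487e-01  2.70720932e-05]
 [ 3.04818488e-01  9.52410462e-01  2.41721188e-05]
 [-1.84156362e-05  3.12738533e-05 -9.99999999e-01]] [213.40615604 666.69379129 181.84749414] 0.9 91.1066840751575
```

View pics/side0.png

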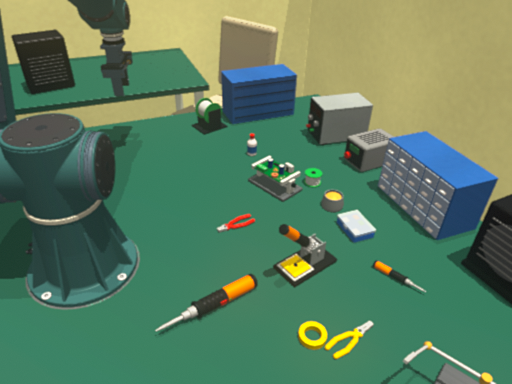

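View pics/top0.png

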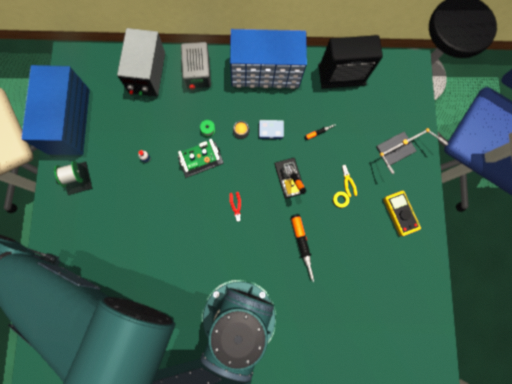

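Candidates: the iron in the stand (side 296,236 / top 300,182), a larger iron lying on the bench (side 219,296) and a small one lying at right (side 391,273). The description (in the holder, 190 mm) fits the one in the stand. I'll crop it and measure its axis and the terminal.

Run:
```python
from h import *
np.set_printoptions(precision=1,suppress=True)
def cloud(n):
    z=np.load(f'/tmp/{n}0.npz');im,d=z['im'],z['d'];K,R,t=cam(n)
    v,u=np.mgrid[:384,:512];c=np.stack([u,v,np.ones_like(u)],-1)@np.linalg.inv(K).T*d[...,None]
    return (c-t)@R,im,d
crops=[]
for n in('side','top'):
    P,im,d=cloud(n);x,y,z=P[...,0],P[...,1],P[...,2]
    m=(d>0)&(x>440)&(x<570)&(y>-290)&(y<-170)&(z>118)&(z<230)
    Q=P[m];c=Q.mean(0);w=np.linalg.svd(Q-c)[2][0];w*=np.sign(w[2])
    s=(Q-c)@w;print(n,len(Q),'c',c,'axis',w,'lean',np.degrees(np.arccos(w[2])),'az',np.degrees(np.arctan2(w[1],w[0])),'ends',c+w*s.min(),c+w*s.max(),s.max()-s.min())
    # blue caps / terminal
    r,g,b=[im[...,i].astype(int) for i in range(3)]
    m=(d>0)&(x>560)&(x<720)&(y>90)&(y<260)&(z>82)&(z<105)
    ok=np.argwhere(m)
    for (vv,uu) in ok: print((uu,vv),P[vv,uu],im[vv,uu],end=';')
    print()
    m=(d>0)&(x>560)&(x<720)&(y>90)&(y<260)&(z>55)&(z<72)
    rect=cv2.minAreaRect(P[m][:,:2].astype(np.float32));print('board+jaw rect',rect,m.sum())
    m=(d>0)&(x>450)&(x<700)&(y>-300)&(y<-100)&(z>7)&(z<17)
    print('base',cv2.minAreaRect(P[m][:,:2].astype(np.float32)))
    cu,cv_=(300,240) if n=='side' else (297,180)
    a=cv2.resize(im[cv_-40:cv_+40,cu-40:cu+40],(400,400),interpolation=cv2.INTER_CUBIC)
    cu,cv_=(275,172) if n=='side' else (200,156)
    b_=cv2.resize(im[cv_-30:cv_+30,cu-30:cu+30],(400,400)[:2],interpolation=cv2.INTER_CUBIC)
    crops.append(np.hstack([a,b_]))
o=cv2.resize(np.vstack(crops),(600,600));cv2.imwrite('pics/crop1.png',cv2.cvtColor(o,cv2.COLOR_RGB2BGR))
```

```text
side 265 c [ 496.9 -230.1  157.8] axis [-0.7 -0.1  0.7] lean 46.05994320609567 az -170.78261096490832 ends [ 542.4 -222.7  113.3] [ 472.1 -234.1  182. ] 99.00220821978581
(np.int64(268), np.int64(159)) [622.3 205.1  91.7] [212 207 194];(np.int64(269), np.int64(159)) [623.8 200.2  94.3] [250 245 234];(np.int64(270), np.int64(159)) [628.2 201.8  92.4] [255 253 240];(np.int64(271), np.int64(159)) [631.  199.8  93. ] [255 251 238];(np.int64(272), np.int64(159)) [632.5 195.   95.5] [227 226 207];(np.int64(268), np.int64(160)) [621.1 202.2  89.7] [148 147 154];(np.int64(269), np.int64(160)) [623.5 199.2  90.9] [223 217 207];(np.int64(270), np.int64(160)) [623.7 191.5  95.3] [243 238 217];(np.int64(271), np.int64(160)) [627.3 191.2  94.8] [233 225 211];(np.int64(272), np.int64(160)) [632.  193.5  92.5] [177 176 179];(np.int64(268), np.int64(161)) [619.2 197.5  88.8] [65 83 87];(np.int64(269), np.int64(161)) [619.9 191.   92.5] [107 105 114];(np.int64(270), np.int64(161)) [623.2 189.9  92.4] [121 119 124];(np.int64(271), np.int64(161)) [626.3 188.7  92.5] [110 109 121];(np.int64(272), np.int
[... 8093 characters left out ...]
5] [244 245 239];(np.int64(192), np.int64(156)) [624.4 195.4  96.1] [242 242 236];(np.int64(193), np.int64(156)) [625.6 192.   92.3] [205 209 200];(np.int64(194), np.int64(156)) [627.8 189.   85.1] [103 146 117];(np.int64(191), np.int64(157)) [621.8 199.9  91. ] [207 212 202];(np.int64(192), np.int64(157)) [621.4 195.7  92.6] [199 200 196];(np.int64(193), np.int64(157)) [623.  192.5  87.1] [140 145 145];(np.int64(196), np.int64(162)) [603.6 180.3  83.9] [103 201 116];
board+jaw rect ((638.1956176757812, 170.71864318847656), (89.04454040527344, 160.0432586669922), 21.89145278930664) 580
base ((575.222412109375, -202.36001586914062), (245.7215118408203, 191.92581176757812), 1.4531583786010742)
```

View pics/crop1.png

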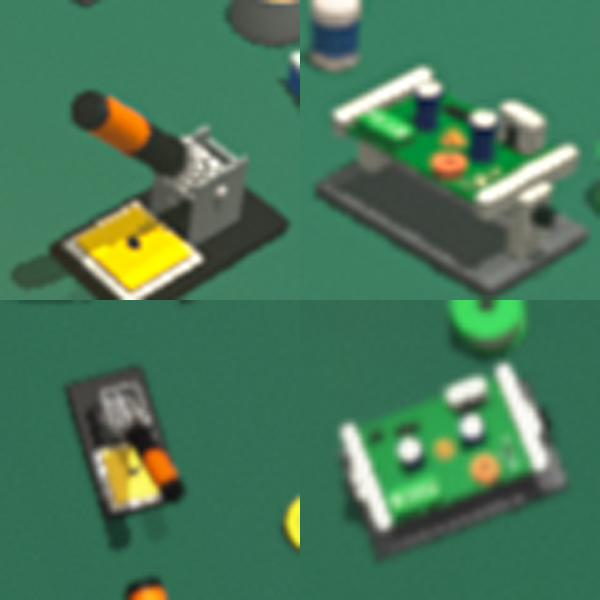

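The crop confirms it: in the holder is an iron with a black cap, orange band and black grip. The terminal lies amid the two white-topped capacitors, whose midpoint is about (638.5,172). Now I fit a cylinder to the handle.

```bash
cat > fit.py <<'E'
from h import *
from scipy.optimize import least_squares
np.set_printoptions(precision=2,suppress=True)
C=[];
for n in('side','top'):
    z=np.load(f'/tmp/{n}0.npz');d=z['d'];K,R,t=cam(n)
    v,u=np.mgrid[:384,:512];c=np.stack([u,v,np.ones_like(u)],-1)@np.linalg.inv(K).T*d[...,None];P=(c-t)@R
    m=(d>0)&(P[...,0]>440)&(P[...,0]<535)&(P[...,1]>-290)&(P[...,1]<-170)&(P[...,2]>125)&(P[...,2]<230);C.append(P[m])
def ax(p): a,l=p[2:4];return np.array([np.cos(a)*np.sin(l),np.sin(a)*np.sin(l),np.cos(l)])
def res(p,Q):
    r=Q-[500,p[0],p[1]];w=ax(p);return np.linalg.norm(np.cross(r,w),axis=1)-13
for nm,Q in(('side',C[0]),('top',C[1]),('both',np.vstack([C[0],C[1],C[1]]))):
    s=least_squares(res,[-225,150,np.radians(-164),np.radians(44)],args=(Q,),loss='soft_l1',f_scale=2);p=s.x
    w=ax(p);print(nm,'at x=500',p[:2],'az',np.degrees(p[2]),'lean',np.degrees(p[3]),'rms',np.std(res(p,Q)),'axis',w,'smax',np.sort((Q-[500,p[0],p[1]])@w)[[-1,-4,-8]])
e=tri((280.6,227.),(306.7,190.2));mo=tri((309.4,240.5),(294.9,174.9));ft=tri((313.6,251.8),(288.1,164.1))
print('end',e,'mouth',mo,'foot',ft,np.linalg.norm(e-mo),np.linalg.norm(mo-ft))
E
python3 fit.py
```

```text
side at x=500 [-221.21  150.03] az -164.05131413027974 lean 43.65863828843034 rms 2.8253110929458822 axis [-0.66 -0.19  0.72] smax [43.28 42.23 41.87]
top at x=500 [-221.7   151.38] az -165.07918424215782 lean 43.39672707875537 rms 2.7795819292831645 axis [-0.66 -0.18  0.73] smax [42.15 40.25 39.48]
both at x=500 [-221.33  150.73] az -164.2486437907334 lean 43.36586228655229 rms 2.8282125519737886 axis [-0.66 -0.19  0.73] smax [42.78 42.19 41.64]
end [ 467.99 -238.15  193.73] mouth [ 558.07 -212.89   98.46] foot [ 605.18 -190.44   26.65] 133.52908812515588 88.76903422143569
```

```bash
cat > plan.py <<'E'
import sys,json;from h import *
# plan.py yawdelta_roll_deg  x,y,z [x,y,z ...]  : rows through waypoints, rolls spread at 8.5 deg/row
step=float(sys.argv[1]);roll=float(sys.argv[2]);W=[np.array(list(map(float,a.split(',')))) for a in sys.argv[3:]]
s=sensors.get_obs();p=np.array(s['tcp_pos'],float);R=np.array(s['eef_rot'],float);rows=[]
pts=[]
q=p
for w in W:
    n=max(1,int(np.ceil(np.linalg.norm(w-q)/step)));pts+=[q+(w-q)*(i+1)/n for i in range(n)];q=w
while len(pts)<abs(roll)/8.5: pts.append(pts[-1])
for t in pts:
    l=R.T@(t-p)/1000;r=float(np.clip(roll,-8.5,8.5));roll-=r
    l=np.round(l,4);rows.append([*map(float,l),round(r,2)]);p=p+R@l*1000
    a=np.radians(r);R=R@np.array([[np.cos(a),-np.sin(a),0],[np.sin(a),np.cos(a),0],[0,0,1]])
print(round(s['time_s'],2),len(rows))
for i in range(0,len(rows),5):print(json.dumps(rows[i:i+5]))
print('end',p.round(1),R.round(3).tolist())
E
python3 plan.py 49 146.5 560,150,300 487,-225,260 487.1,-224.9,200
```

```text
0.9 23
[[-0.0375, -0.0297, -0.0091, 8.5], [-0.0415, -0.0239, -0.0091, 8.5], [-0.0446, -0.0174, -0.0091, 8.5], [-0.0466, -0.0107, -0.0091, 8.5], [-0.0477, -0.0037, -0.009, 8.5]]
[[-0.0478, 0.0034, -0.0091, 8.5], [-0.0467, 0.0105, -0.0091, 8.5], [-0.0446, 0.0172, -0.0091, 8.5], [-0.0417, 0.0236, -0.0091, 8.5], [-0.0376, 0.0296, -0.0091, 8.5]]
[[-0.0329, 0.0347, -0.0091, 8.5], [-0.0274, 0.0393, -0.0091, 8.5], [-0.0213, 0.0429, -0.0091, 8.5], [-0.0424, 0.0218, 0.005, 8.5], [-0.0388, 0.0279, 0.005, 8.5]]
[[-0.0342, 0.0333, 0.005, 8.5], [-0.0289, 0.038, 0.005, 8.5], [-0.023, 0.0419, 0.005, 2.0], [-0.0215, 0.0426, 0.005, 0.0], [-0.0215, 0.0426, 0.005, 0.0]]
[[-0.0215, 0.0427, 0.005, 0.0], [0.0, -0.0001, 0.03, 0.0], [0.0001, 0.0, 0.03, 0.0]]
end [ 487.1 -224.9  200. ] [[0.962, 0.271, 0.0], [0.271, -0.962, 0.0], [0.0, -0.0, -1.0]]
```

Call:
servo_tool([
  [-0.0375,-0.0297,-0.0091,8.5],
  [-0.0415,-0.0239,-0.0091,8.5],
  [-0.0446,-0.0174,-0.0091,8.5],
  [-0.0466,-0.0107,-0.0091,8.5],
  [-0.0477,-0.0037,-0.009,8.5],
], grip=1)

```text
time_s: 1.4
tcp_pos: [347.4, 466.4, 227.7]
eef_rot: [[-0.491, 0.871, 0.0], [0.871, 0.491, 0.0], [0.0, 0.0, -1.0]]
force: [0.8, -0.2, 1.1]
gripper_width: 91.4
grip_force: 0.0
```

Call:
servo_tool([
  [-0.0478,0.0034,-0.0091,8.5],
  [-0.0467,0.0105,-0.0091,8.5],
  [-0.0446,0.0172,-0.0091,8.5],
  [-0.0417,0.0236,-0.0091,8.5],
  [-0.0376,0.0296,-0.0091,8.5],
])

```text
time_s: 1.9
tcp_pos: [480.8, 267.5, 273.4]
eef_rot: [[0.227, 0.974, 0.001], [0.974, -0.227, 0.0], [0.0, 0.0, -1.0]]
force: [0.7, 0.1, 0.4]
gripper_width: 90.9
grip_force: 0.0
```

Call:
servo_tool([
  [-0.0329,0.0347,-0.0091,8.5],
  [-0.0274,0.0393,-0.0091,8.5],
  [-0.0213,0.0429,-0.0091,8.5],
  [-0.0424,0.0218,0.005,8.5],
  [-0.0388,0.0279,0.005,8.5],
])

```text
time_s: 2.4
tcp_pos: [542.0, 54.4, 290.2]
eef_rot: [[0.825, 0.565, 0.001], [0.565, -0.825, 0.0], [0.001, 0.0, -1.0]]
force: [0.1, -0.1, -0.2]
gripper_width: 91.1
grip_force: 0.0
```

Call:
servo_tool([
  [-0.0342,0.0333,0.005,8.5],
  [-0.0289,0.038,0.005,8.5],
  [-0.023,0.0419,0.005,2.0],
  [-0.0215,0.0426,0.005,0.0],
  [-0.0215,0.0426,0.005,0.0],
])

```text
time_s: 2.9
tcp_pos: [495.4, -179.9, 265.2]
eef_rot: [[0.962, 0.271, 0.001], [0.271, -0.962, -0.0], [0.001, 0.0, -1.0]]
force: [0.3, 0.4, -0.3]
gripper_width: 91.0
grip_force: 0.0
```

```bash
python3 -c "
from h import *
s=sensors.get_obs();print(s['q'],s['tcp_pos'])"; python3 plan.py 30 0 487.1,-224.9,260 487.1,-224.9,200
```

```text
[-3.92595578e-01  4.09764741e-03  2.02227178e+00  2.99421882e-05
  1.11453250e+00  9.03382283e-01] [ 495.41384147 -179.91964973  265.15374218]
2.9 4
[[-0.0101, 0.0205, 0.0026, 0.0], [-0.0101, 0.0205, 0.0026, 0.0], [-0.0, 0.0, 0.03, 0.0], [-0.0, 0.0, 0.03, 0.0]]
end [ 487.1 -224.9  200. ] [[0.962, 0.271, 0.001], [0.271, -0.962, -0.0], [0.001, 0.0, -1.0]]
```

Call:
servo_tool([
  [-0.01,0.0205,0.0026,0],
  [-0.01,0.0205,0.0026,0],
  [0,0,0.03,0],
  [0,0,0.03,0],
  [0,0,0,0],
])

```text
time_s: 3.4
tcp_pos: [485.9, -222.2, 196.7]
eef_rot: [[0.963, 0.271, -0.005], [0.271, -0.963, 0.002], [-0.004, -0.004, -1.0]]
force: [-0.3, -0.3, -0.3]
gripper_width: 91.3
grip_force: 0.0
```

Call:
servo_tool([
  [0,0,0.02,0],
  [0,0,0.02,0],
  [0,0,0.014,0],
  [0,0,0,0],
], grip=0.45)

```text
time_s: 3.8
tcp_pos: [487.5, -222.6, 145.2]
eef_rot: [[0.962, 0.272, -0.002], [0.272, -0.962, 0.001], [-0.001, -0.001, -1.0]]
force: [-0.1, 0.1, 0.4]
gripper_width: 61.9
grip_force: 0.0
```

Run:
```python
from h import *
s=sensors.get_obs();print(s['tcp_pos'],s['time_s'],s['gripper_width'])
o=[]
for n,(u,v) in(('side',(295,225)),('top',(300,185))):
    im,d=eyes.read_camera(n);np.savez(f'/tmp/{n}1.npz',im=im,d=d)
    o.append(cv2.resize(im[v-45:v+45,u-45:u+45],(400,400),interpolation=cv2.INTER_CUBIC))
cv2.imwrite('pics/c2.png',cv2.cvtColor(np.hstack(o),cv2.COLOR_RGB2BGR))
```

```text
[ 487.49303695 -222.59564557  145.15769741] 3.8 61.89888800970158
```

View pics/c2.png

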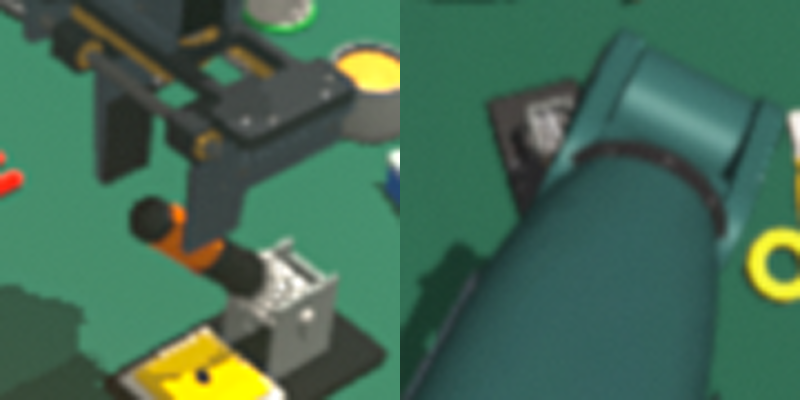

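Seen from the side, the fingers straddle the upper handle (crop 205,220), with the cap free on the robot's side. I'll shift slightly towards the cap and centre, then close.

Call:
servo_tool([
  [-0.0035,0.002,-0.0035,0],
  [0,0,0,0],
  [0,0,0,0],
  [0,0,0,0],
  [0,0,0,0],
], grip=0, force=15)

```text
time_s: 4.4
tcp_pos: [485.2, -226.0, 149.7]
eef_rot: [[0.962, 0.272, 0.0], [0.272, -0.962, -0.0], [0.0, 0.0, -1.0]]
force: [-2.9, -0.9, 7.0]
gripper_width: 15.4
grip_force: 12.3
```

Call:
servo_tool([
  [0,0,0,0],
  [0,0,0,0],
])

```text
time_s: 4.6
tcp_pos: [485.4, -226.3, 150.1]
eef_rot: [[0.962, 0.272, 0.0], [0.272, -0.962, -0.001], [-0.0, 0.001, -1.0]]
force: [-4.8, -1.0, 15.8]
gripper_width: 12.4
grip_force: 13.9
```

Something is wrong: the opening is 12 mm where it should be 26, and the force is upwards. I open and look.

Call:
servo_tool([
  [0,0,0,0],
  [0,0,0,0],
  [0,0,0,0],
], grip=0.7)

```text
time_s: 4.9
tcp_pos: [485.1, -225.8, 149.3]
eef_rot: [[0.962, 0.271, -0.0], [0.271, -0.962, 0.0], [-0.0, -0.0, -1.0]]
force: [-0.1, -0.3, 0.1]
gripper_width: 32.8
grip_force: 0.0
```

Run:
```python
from h import *
s=sensors.get_obs();print(s['tcp_pos'],s['time_s'],s['gripper_width'],s['force'])
n='side';im,d=eyes.read_camera(n);np.savez(f'/tmp/{n}2.npz',im=im,d=d)
u,v=290,225
o=np.hstack([cv2.resize(a[v-35:v+35,u-35:u+35],(400,400),interpolation=cv2.INTER_CUBIC) for a in (np.load('/tmp/side0.npz')['im'],im)])
def dot(P,c,off=0):
    q=(proj(n,P)-[u-35,v-35])*400/70+[off,0];cv2.circle(o,tuple(int(i) for i in q),4,c,-1)
w=np.array([-.661,-.186,.727]);a=np.array([500,-221.3,150.7])
for off in(0,400):
    for k in(-78.5,0,41.5):dot(a+w*k,(255,0,255),off)
t=np.array(s['tcp_pos']);R=np.array(s['eef_rot'])
for sg in(-1,1):
  for dx in(-16,16):dot(t+R[:,1]*sg*s['gripper_width']/2+R[:,0]*dx,(0,255,255),400)
cv2.imwrite('pics/c3.png',cv2.cvtColor(o,cv2.COLOR_RGB2BGR))
```

```text
[ 485.11379334 -225.80899241  149.2804144 ] 4.9 32.83439880672012 [-0.11111249 -0.26276051  0.05226267]
```

View pics/c3.png

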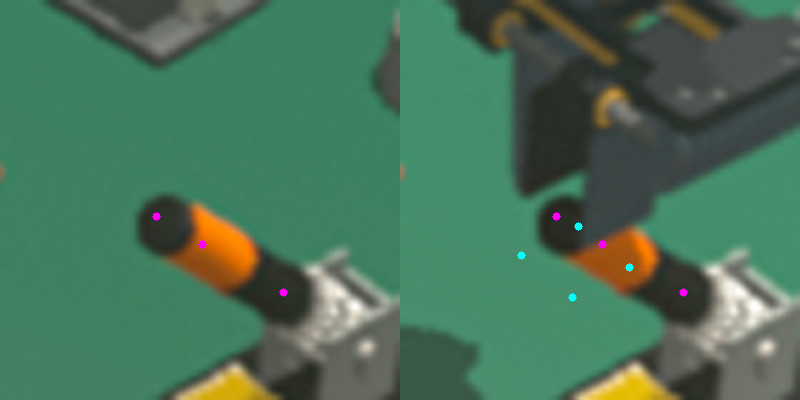

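The picture shows the finger tips (right half, about 585–650,245–215) some 55 crop pixels above the reported TCP (cyan). So the real tips are about 25–30 mm higher. I'll measure that offset with depth.

Run:
```python
from h import *
np.set_printoptions(precision=1,suppress=True)
s=sensors.get_obs();t=np.array(s['tcp_pos']);R=np.array(s['eef_rot'])
z=np.load('/tmp/side2.npz');im,d=z['im'],z['d'];K,Rc,tc=cam('side')
v,u=np.mgrid[:384,:512];c=np.stack([u,v,np.ones_like(u)],-1)@np.linalg.inv(K).T*d[...,None];P=(c-tc)@Rc
L=(P-t)@R
r,g,b=[im[...,i].astype(int) for i in range(3)]
m=(d>0)&(abs(L[...,0])<45)&(abs(L[...,1])<60)&(L[...,2]>-110)&(L[...,2]<5)&(r<95)&(b>=r-3)&(abs(g-b)<22)
for vv in range(190,236,2):
    q=np.where(m[vv,260:335])[0]+260
    if len(q): print(vv,[(int(x),*L[vv,x].round(0).astype(int).tolist()) for x in q[::4]])
```

```text
196 [(282, -3, -21, -109)]
198 [(275, -19, -26, -107), (284, 4, -21, -100)]
200 [(275, -18, -28, -100)]
202 [(275, -18, -27, -94), (279, -11, -20, -95)]
204 [(275, -17, -27, -88), (279, -11, -20, -90)]
206 [(275, -19, -25, -84), (279, -14, -16, -88)]
208 [(275, -19, -24, -79), (279, -12, -18, -80)]
210 [(275, -18, -25, -72), (279, -14, -15, -76), (283, 1, -17, -68)]
212 [(275, -17, -25, -66), (279, -12, -17, -69), (283, 2, -18, -61), (292, -17, 31, -102)]
214 [(275, -17, -25, -60), (279, -12, -17, -62), (283, 1, -17, -56), (287, 16, -19, -48), (291, -18, 29, -96), (295, -4, 29, -89)]
216 [(275, -18, -24, -55), (279, -12, -16, -57), (283, 3, -18, -49), (287, 14, -16, -44), (291, -17, 29, -89), (295, -5, 29, -84)]
218 [(275, -17, -24, -48), (279, -11, -16, -51), (283, 3, -17, -43), (289, -17, 23, -80), (293, -10, 29, -80), (297, 3, 29, -74)]
220 [(275, -17, -23, -42), (284, 5, -16, -37), (290, -18, 28, -78), (294, -4, 27, -70), (298, 8, 28, -65)]
222 [(275, -18, -21, -38), (281, -3, -18, -33), (290, -17, 27, -71), (294, -3, 27, -63), (298, 9, 27, -58)]
224 [(277, -16, -17, -34), (288, -17, 22, -61), (292, -11, 29, -63), (296, 3, 28, -55)]
226 [(286, -6, 4, -37), (290, -16, 28, -59), (294, 0, 25, -48), (298, 13, 25, -42)]
228 [(279, -15, -10, -25), (289, -16, 25, -51), (293, -3, 25, -44), (297, 10, 25, -37)]
230 [(279, -18, -6, -23), (289, -15, 25, -44)]
232 [(280, -18, -1, -21)]
```

Call:
servo_tool([
  [0,0,0,0],
  [0,0,0,0],
  [0,0,0.012,0],
  [0,0,0.012,0],
  [0,0,0.01,0],
], grip=0.7)

```text
time_s: 5.45
tcp_pos: [484.7, -225.6, 113.7]
eef_rot: [[0.962, 0.271, -0.001], [0.271, -0.962, 0.0], [-0.001, -0.001, -1.0]]
force: [0.7, 0.1, -0.3]
gripper_width: 64.1
grip_force: 0.0
```

Call:
servo_tool([
  [0,0,0,0],
  [0,0,0,0],
  [0,0,0,0],
  [0,0,0,0],
  [0,0,0,0],
], grip=0, force=12)

```text
time_s: 5.95
tcp_pos: [485.4, -226.0, 115.7]
eef_rot: [[0.962, 0.271, 0.001], [0.271, -0.962, -0.0], [0.0, 0.0, -1.0]]
force: [1.3, 0.6, 0.2]
gripper_width: 26.3
grip_force: 0.0
```

Call:
servo_tool([
  [0,0,0,0],
  [0,0,0,0],
])

```text
time_s: 6.15
tcp_pos: [485.2, -225.8, 115.5]
eef_rot: [[0.962, 0.271, 0.0], [0.271, -0.962, -0.0], [0.0, 0.0, -1.0]]
force: [-1.0, 1.0, 2.8]
gripper_width: 25.6
grip_force: 12.0
```

Call:
servo_tool([
  [-0.0046,0,-0.0053,0],
  [-0.0092,0,-0.0105,0],
  [-0.0092,0,-0.0105,0],
  [0,0,0,0],
])

```text
time_s: 6.55
tcp_pos: [462.5, -232.8, 143.4]
eef_rot: [[0.963, 0.271, 0.002], [0.271, -0.963, -0.001], [0.001, 0.002, -1.0]]
force: [-0.1, 0.2, -0.9]
gripper_width: 25.9
grip_force: 12.0
```

```bash
cat > look.py <<'E'
import sys;from h import *
np.set_printoptions(precision=1,suppress=True)
k,u,v,r=sys.argv[1],*map(int,sys.argv[2:5])
s=sensors.get_obs();print(s['time_s'],np.array(s['tcp_pos']),s['gripper_width'],s['grip_force'],np.array(s['force']))
im,d=eyes.read_camera('side');np.savez(f'/tmp/side{k}.npz',im=im,d=d)
o=cv2.resize(im[v-r:v+r,u-r:u+r],(500,500),interpolation=cv2.INTER_CUBIC);cv2.imwrite(f'pics/c{k}.png',cv2.cvtColor(o,cv2.COLOR_RGB2BGR))
E
python3 look.py 4 290 225 40
```

```text
6.55 [ 462.5 -232.8  143.4] 25.94746201045666 11.993788182735443 [-0.1  0.2 -0.9]
```

View pics/c4.png

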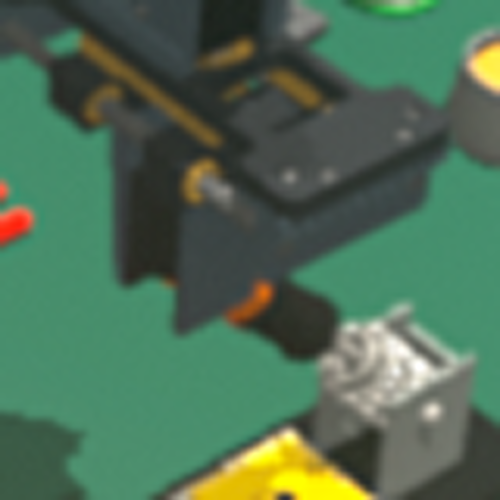

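The iron came along: there is a gap between the collar and the mouth, and the force equals its weight. I draw on until about 12 mm of the tip is left in the tube. Then I swing it upright against the far rim with a lighter grip.

Call:
servo_tool([
  [-0.0077,0,-0.0088,0],
  [-0.0077,0,-0.0088,0],
  [0,0,0,0],
])

```text
time_s: 6.9
tcp_pos: [447.9, -236.8, 160.5]
eef_rot: [[0.963, 0.271, 0.001], [0.271, -0.963, -0.001], [0.001, 0.001, -1.0]]
force: [0.5, -0.1, -1.4]
gripper_width: 25.7
grip_force: 12.0
```

Call:
servo_tool([
  [0,0,0,0],
  [0.005,0,0,0],
  [0.0128,0,-0.0104,0],
  [0.0139,0,-0.009,0],
  [0,0,0,0],
], force=5)

```text
time_s: 7.4
tcp_pos: [481.6, -227.7, 180.4]
eef_rot: [[0.962, 0.273, 0.003], [0.273, -0.962, -0.001], [0.002, 0.002, -1.0]]
force: [0.2, 0.2, -1.4]
gripper_width: 25.8
grip_force: 5.0
```

```bash
python3 look.py 5 290 225 40
```

```text
7.4 [ 481.6 -227.7  180.4] 25.82702649876383 4.999944269657135 [ 0.2  0.2 -1.4]
```

View pics/c5.png

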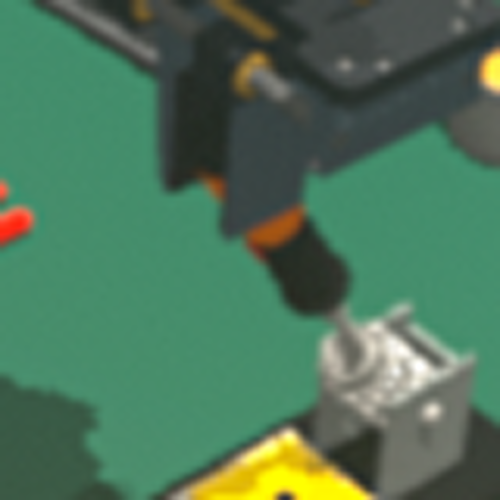

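The iron is already more upright, with its tip just in the mouth (crop 345,345), and the forces are tiny. I continue the arc.

Call:
servo_tool([
  [0.0147,0,-0.0075,0],
  [0.0155,0,-0.0059,0],
  [0.016,0,-0.0043,0],
  [0,0,0,0],
])

```text
time_s: 7.85
tcp_pos: [525.7, -214.8, 197.2]
eef_rot: [[0.962, 0.273, 0.002], [0.273, -0.962, -0.001], [0.001, 0.001, -1.0]]
force: [-0.1, 0.3, -1.4]
gripper_width: 25.6
grip_force: 5.0
```

Call:
servo_tool([
  [0.0163,0,-0.0026,0],
  [0.0165,0,-0.0009,0],
  [0,0,0,0],
  [0,0,0,0],
])

```text
time_s: 8.25
tcp_pos: [555.0, -206.0, 199.6]
eef_rot: [[0.962, 0.272, -0.0], [0.272, -0.962, 0.0], [-0.0, -0.0, -1.0]]
force: [0.7, -0.1, -0.1]
gripper_width: 25.8
grip_force: 5.0
```

```bash
python3 look.py 6 300 220 45
```

```text
8.25 [ 555.  -206.   199.6] 25.840001852402224 5.000007972121239 [ 0.7 -0.1 -0.1]
```

View pics/c6.png

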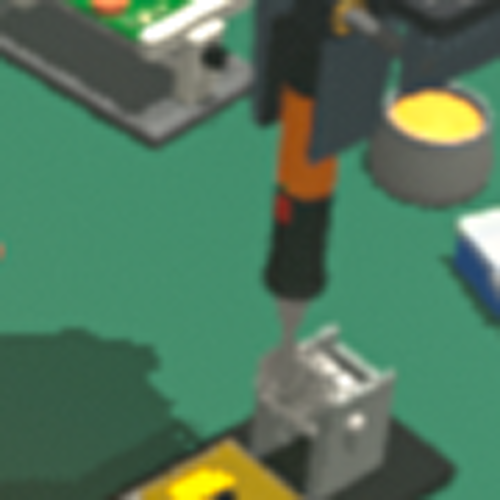

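It is nearly upright. I lift clear with a firmer grip and measure the tilt.

Call:
servo_tool([
  [0,0,0,0],
  [0,0,-0.01,0],
  [0,0,-0.03,0],
  [0,0,-0.03,0],
  [0,0,0,0],
], force=15)

```text
time_s: 8.8
tcp_pos: [556.5, -207.2, 274.8]
eef_rot: [[0.963, 0.271, 0.006], [0.271, -0.963, -0.002], [0.005, 0.004, -1.0]]
force: [-0.1, 1.3, -0.9]
gripper_width: 25.9
grip_force: 15.0
```

```bash
cat > meas.py <<'E'
import sys;from h import *
from scipy.optimize import least_squares
np.set_printoptions(precision=1,suppress=True)
k=sys.argv[1]
s=sensors.get_obs();t=np.array(s['tcp_pos']);print(s['time_s'],t,s['gripper_width'],s['grip_force'],np.array(s['force']))
im,d=eyes.read_camera('side');np.savez(f'/tmp/side{k}.npz',im=im,d=d)
tipuv=[(r['location'],round(r['p'],2)) for r in spotter.mark_of('iron_tip','side')];print(tipuv)
K,Rc,tc=cam('side');v,u=np.mgrid[:384,:512];c=np.stack([u,v,np.ones_like(u)],-1)@np.linalg.inv(K).T*d[...,None];P=(c-tc)@Rc
D=P-t;lo=float(sys.argv[2]) if len(sys.argv)>2 else -55
# handle below the fingers (real finger tips ~33 above tcp)
m=(d>0)&(np.hypot(D[...,0],D[...,1])<45)&(D[...,2]<10)&(D[...,2]>lo);Q=P[m]
def res(p):
    w=np.array([p[2],p[3],1]);w/=np.linalg.norm(w);return np.linalg.norm(np.cross(Q-[p[0],p[1],t[2]],w),axis=1)-13
f=least_squares(res,[t[0],t[1],0,0],loss='soft_l1',f_scale=2);p=f.x
w=np.array([p[2],p[3],1]);w/=np.linalg.norm(w)
print(len(Q),'axis at tcp z',p[:2],'w',w.round(3),'tilt',np.degrees(np.arccos(w[2])),'rms',np.std(res(p)))
C=[p[0],p[1],t[2]]
# thin part: lowest points near axis
r=P-C;al=r@w;di=np.linalg.norm(np.cross(r,w),axis=-1);mm=(d>0)&(di<12)&(al<-40)
for a in range(-150,0,6):
    q=(d>0)&(di<22)&(al>=a)&(al<a+6);print(a,q.sum(),(di[q].max().round(0) if q.any() else ''),end=' | ')
a=Q
uu,vv=proj('side',C);cu,cv_=int(uu),int(vv)+12;R_=40
o=cv2.resize(im[cv_-R_:cv_+R_,cu-R_:cu+R_],(500,500),interpolation=cv2.INTER_CUBIC)
for L in(0,-50,-100):
    q=(proj('side',C+w*L)-[cu-R_,cv_-R_])*500/80;cv2.circle(o,tuple(int(i) for i in q),3,(255,0,255),-1)
cv2.imwrite(f'pics/c{k}.png',cv2.cvtColor(o,cv2.COLOR_RGB2BGR));print('crop origin',cu-R_,cv_-R_,'scale 6.25')
E
python3 meas.py 7
```

```text
8.8 [ 556.5 -207.2  274.8] 25.89109167950747 14.999891370534897 [-0.1  1.3 -0.9]
[([307.2, 224.4], 0.95), ([155.5, 331.8], 0.63)]
247 axis at tcp z [ 556.1 -206.7] w [-0.  0.  1.] tilt 1.1437641092035162 rms 1.3080347255808888
-150 0  | -144 0  | -138 0  | -132 0  | -126 1 1.0 | -120 2 2.0 | -114 4 2.0 | -108 5 4.0 | -102 5 4.0 | -96 6 4.0 | -90 2 3.0 | -84 4 5.0 | -78 6 7.0 | -72 9 8.0 | -66 8 10.0 | -60 5 10.0 | -54 24 17.0 | -48 29 18.0 | -42 22 14.0 | -36 20 16.0 | -30 22 15.0 | -24 23 15.0 | -18 25 15.0 | -12 19 15.0 | -6 24 15.0 | crop origin 273 155 scale 6.25
```

View pics/c7.png

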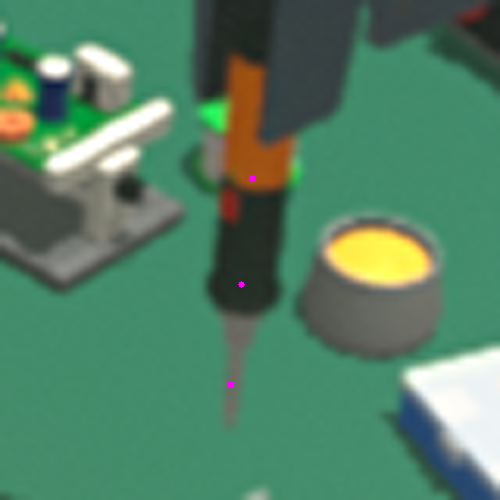

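The iron hangs upright (tilt about 1°). Its tip is at crop (230,425), about 124 mm below the reported TCP and centred on it. Now I carry it to the terminal.

```bash
python3 plan.py 30 0 638,171.5,275 | cut -c1-400
```

```text
8.9 13
[[0.014, -0.0262, -0.0003, 0.0], [0.0141, -0.0263, -0.0004, 0.0], [0.014, -0.0262, -0.0003, 0.0], [0.0141, -0.0263, -0.0003, 0.0], [0.014, -0.0262, -0.0004, 0.0]]
[[0.0141, -0.0263, -0.0003, 0.0], [0.014, -0.0262, -0.0004, 0.0], [0.0141, -0.0263, -0.0003, 0.0], [0.014, -0.0262, -0.0003, 0.0], [0.0141, -0.0262, -0.0004, 0.0]]
[[0.014, -0.0263, -0.0003, 0.0], [0.0141, -0.0262, -0.0003, 0.0], [0.014, -0.0263, -0.0004, 0.0]]
end [638.  171.5 275. ] [[0.963, 0.271, 0.001], [0.271, -0.963, -0.001], [0.001, 0.001, -1.0]]
```

Call:
servo_tool([
  [0.007,-0.013,0,0],
  [0.014,-0.0262,0,0],
  [0.014,-0.0262,0,0],
  [0.014,-0.0262,0,0],
  [0.014,-0.0262,0,0],
])

```text
time_s: 9.4
tcp_pos: [582.8, -73.8, 268.7]
eef_rot: [[0.962, 0.271, -0.002], [0.271, -0.962, 0.0], [-0.002, -0.001, -1.0]]
force: [0.5, 0.0, -1.7]
gripper_width: 25.2
grip_force: 15.0
```

Call:
servo_tool([
  [0.014,-0.0262,0,0],
  [0.014,-0.0262,0,0],
  [0.014,-0.0262,0,0],
  [0.014,-0.0262,0,0],
  [0.014,-0.0262,0,0],
])

```text
time_s: 9.9
tcp_pos: [614.5, 71.3, 268.6]
eef_rot: [[0.962, 0.272, -0.002], [0.272, -0.962, -0.0], [-0.002, -0.0, -1.0]]
force: [-0.2, 0.0, -1.2]
gripper_width: 25.5
grip_force: 15.0
```

Call:
servo_tool([
  [0.014,-0.0262,0,0],
  [0.014,-0.0262,0,0],
  [0.014,-0.0262,0,0],
  [0.007,-0.013,0,0],
  [0,0,0,0],
])

```text
time_s: 10.4
tcp_pos: [637.0, 172.5, 268.7]
eef_rot: [[0.962, 0.273, -0.002], [0.273, -0.962, -0.0], [-0.002, -0.0, -1.0]]
force: [0.3, 0.1, -1.3]
gripper_width: 25.4
grip_force: 15.0
```

```bash
python3 plan.py 10 0 638.2,171.5,250
```

```text
10.4 2
[[0.0005, 0.0007, 0.0094, 0.0], [0.0004, 0.0006, 0.0093, 0.0]]
end [638.2 171.5 250. ] [[0.962, 0.273, -0.002], [0.273, -0.962, -0.0], [-0.002, -0.0, -1.0]]
```

Call:
servo_tool([
  [0.001,0.001,0.012,0],
  [0,0,0.013,0],
  [0,0,0.012,0],
  [0,0,0,0],
  [0,0,0,0],
])

```text
time_s: 10.9
tcp_pos: [638.6, 169.6, 232.4]
eef_rot: [[0.963, 0.271, -0.001], [0.271, -0.963, -0.0], [-0.001, -0.0, -1.0]]
force: [0.2, 0.4, -0.8]
gripper_width: 25.9
grip_force: 15.0
```

```bash
python3 meas.py 8 -45
python3 - <<'E'
from h import *
print(proj('side',[638.2,171.5,72]))
E
```

```text
10.9 [638.6 169.6 232.4] 25.88935444062132 14.999942779541016 [ 0.2  0.4 -0.8]
[([157.7, 330.3], 0.98), ([278.9, 161.8], 0.71), ([313.8, 180.4], 0.56), ([275.1, 164.1], 0.39)]
119 axis at tcp z [637.5 170.2] w [-0. -0.  1.] tilt 1.887986491251723 rms 1.7443702994708488
-150 2 21.0 | -144 3 21.0 | -138 2 20.0 | -132 0  | -126 1 2.0 | -120 1 4.0 | -114 3 2.0 | -108 4 4.0 | -102 1 3.0 | -96 4 6.0 | -90 3 4.0 | -84 2 5.0 | -78 5 7.0 | -72 6 9.0 | -66 5 13.0 | -60 4 13.0 | -54 14 17.0 | -48 19 19.0 | -42 11 15.0 | -36 12 16.0 | -30 16 17.0 | -24 10 15.0 | -18 12 17.0 | -12 15 15.0 | -6 14 16.0 | crop origin 238 97 scale 6.25
[275.97304258 168.07949212]
```

View pics/c8.png

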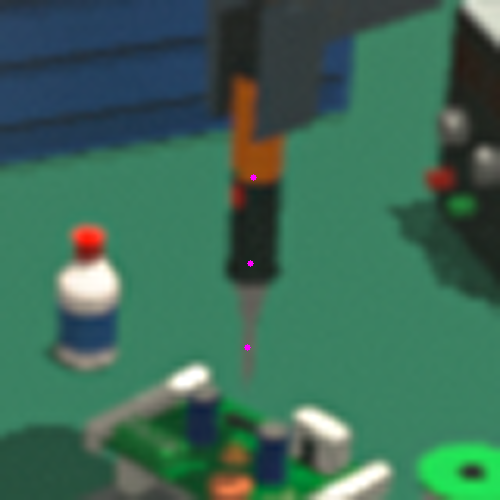

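Run:
```python
from h import *
np.set_printoptions(precision=2,suppress=True)
for z in(72,87,108):print(z,proj('side',[638.2,171.5,z]))
z=np.load('/tmp/side8.npz');im,d=z['im'].astype(int),z['d']
for v in range(146,160):
    q=range(274,283);print(v,[tuple(im[v,u]) for u in q if im[v,u,0]>im[v,270,0]+20],[ (u,up('side',(u,v),d[v,u]).round(0).tolist()) for u in q if im[v,u,0]>im[v,270,0]+20])
# terminal in first picture: brass pixels
i0=np.load('/tmp/side0.npz')['im'].astype(int)
for v in range(160,176):print(v,[(u,*i0[v,u]) for u in range(268,284) if i0[v,u,0]>120 and i0[v,u,0]>i0[v,u,2]+60])
```

```text
72 [275.97 168.08]
87 [276.2  164.31]
108 [276.53 158.95]
146 [(np.int64(81), np.int64(110), np.int64(92)), (np.int64(96), np.int64(98), np.int64(90)), (np.int64(96), np.int64(97), np.int64(89)), (np.int64(85), np.int64(110), np.int64(93))] [(276, [633.0, 171.0, 158.0]), (277, [636.0, 169.0, 159.0]), (278, [638.0, 165.0, 161.0]), (279, [641.0, 164.0, 161.0])]
147 [(np.int64(94), np.int64(101), np.int64(90)), (np.int64(94), np.int64(102), np.int64(91))] [(277, [635.0, 167.0, 157.0]), (278, [638.0, 166.0, 156.0])]
148 [(np.int64(90), np.int64(106), np.int64(92)), (np.int64(89), np.int64(104), np.int64(90))] [(277, [636.0, 168.0, 152.0]), (278, [640.0, 168.0, 151.0])]
149 [(np.int64(89), np.int64(108), np.int64(93)), (np.int64(89), np.int64(109), np.int64(93))] [(277, [637.0, 169.0, 147.0]), (278, [640.0, 169.0, 147.0])]
150 [(np.int64(91), np.int64(106), np.int64(92)), (np.int64(89), np.int64(109), np.int64(93))] [(277, [637.0, 169.0, 144.0]), (278, [641.0, 171.0, 142.0])]
151 [(np.int64(95), np.int64(104), np.int64(92)), (np.int64(92), np.int64(110), np.int64(94))] [(277, [636.0, 167.
[... 1945 characters left out ...]
), np.int64(156), np.int64(88)), (273, np.int64(255), np.int64(151), np.int64(88)), (274, np.int64(235), np.int64(129), np.int64(76)), (275, np.int64(233), np.int64(127), np.int64(76)), (276, np.int64(254), np.int64(146), np.int64(84)), (277, np.int64(248), np.int64(151), np.int64(82)), (278, np.int64(125), np.int64(132), np.int64(62))]
175 [(271, np.int64(127), np.int64(128), np.int64(58)), (272, np.int64(218), np.int64(122), np.int64(71)), (273, np.int64(250), np.int64(137), np.int64(80)), (274, np.int64(253), np.int64(143), np.int64(83)), (275, np.int64(249), np.int64(139), np.int64(82)), (276, np.int64(243), np.int64(132), np.int64(79)), (277, np.int64(202), np.int64(131), np.int64(69))]
```

Run:
```python
from h import *
i0=np.load('/tmp/top0.npz')['im'].astype(int)
print('pred',proj('top',[638.2,171.5,72]))
S=[]
for v in range(150,162):
    q=[(u,*map(int,i0[v,u])) for u in range(194,205) if i0[v,u,0]>i0[v,u,1]-10 and i0[v,u,0]>i0[v,u,2]+35];print(v,q)
    S+=[(u,v) for u,*_ in q]
S=np.array(S);print(S.mean(0),upz('top',S.mean(0),68))
s=sensors.get_obs();print(s['tcp_pos'],s['time_s'])
```

```text
pred [198.86263709 154.52803413]
150 []
151 []
152 []
153 []
154 [(198, 187, 176, 82), (199, 172, 171, 78)]
155 [(197, 171, 171, 83), (198, 216, 174, 78), (199, 207, 174, 77), (200, 164, 164, 79)]
156 [(198, 202, 166, 81), (199, 199, 171, 80)]
157 []
158 [(204, 166, 174, 92)]
159 [(204, 187, 174, 92)]
160 [(204, 174, 168, 88)]
161 []
[200.         156.09090909] [632.93209693 167.17822245  68.        ]
[639.03785763 169.92420483 233.27122416] 11.0
```

The terminal is at about (636.7,172) from both views, and the tip is 3 mm off sideways and at about z = 108. I correct it and lower 20 mm.

Call:
servo_tool([
  [-0.0015,-0.0026,0,0],
  [0,0,0.007,0],
  [0,0,0.007,0],
  [0,0,0.006,0],
  [0,0,0,0],
])

```text
time_s: 11.5
tcp_pos: [636.0, 172.0, 211.4]
eef_rot: [[0.962, 0.271, -0.002], [0.271, -0.962, -0.0], [-0.002, -0.0, -1.0]]
force: [-0.6, 0.5, -1.7]
gripper_width: 25.0
grip_force: 15.0
```

Call:
servo_tool([
  [0,0,0,0],
  [0,0,0,0],
  [0,0,0,0],
  [0,0,0,0],
  [0,0,0,0],
])

```text
time_s: 12.0
tcp_pos: [636.7, 172.2, 213.0]
eef_rot: [[0.962, 0.271, 0.0], [0.271, -0.962, 0.0], [0.0, 0.0, -1.0]]
force: [-1.5, 0.5, -1.0]
gripper_width: 25.9
grip_force: 15.0
```

```bash
python3 meas.py 9 -45
```

```text
12.0 [636.7 172.2 213. ] 25.917885118340145 14.999936521053314 [-1.5  0.5 -1. ]
[([156.4, 332.1], 0.83), ([426.1, 290.4], 0.71), ([276.5, 163.3], 0.67)]
118 axis at tcp z [636.3 172.3] w [-0. -0.  1.] tilt 1.504620825285201 rms 2.0838294329890634
-150 41 22.0 | -144 9 19.0 | -138 4 19.0 | -132 5 20.0 | -126 6 21.0 | -120 4 20.0 | -114 3 6.0 | -108 2 5.0 | -102 3 4.0 | -96 4 7.0 | -90 3 8.0 | -84 2 5.0 | -78 3 10.0 | -72 7 9.0 | -66 7 9.0 | -60 1 13.0 | -54 14 17.0 | -48 20 19.0 | -42 7 14.0 | -36 11 17.0 | -30 14 21.0 | -24 13 14.0 | -18 13 17.0 | -12 14 17.0 | -6 14 15.0 | crop origin 237 102 scale 6.25
```

View pics/c9.png

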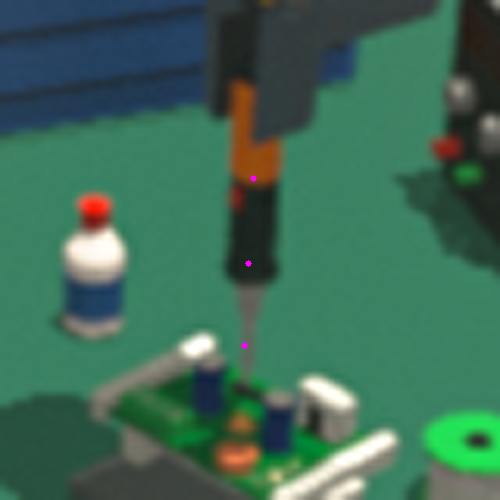

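The tip is at pixel (276.5,163.6) and the terminal top at about (275.5,168.3). That puts the tip about 16 mm above it, within 2–3 mm sideways, and clear of both capacitors. I hand it in.

```bash
python3 -c "
from h import *
print(env.finish_job())"
```

```text
the job is handed in; nothing more can be done
None
```

The iron is out of its holder and gripped at 15 N, upright to within about 2°. At the last look its tip was about 16 mm above the terminal and 2–3 mm off centre, touching nothing; I handed the job in at about 12 s, and no verdict was shown.

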